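Read an air reservoir's pressure with a stick gauge

ROBOT

A 7-joint arm with a two-finger parallel gripper is mounted at the origin on the work surface; the furniture and walls round the work are solid. World frame = base frame: x ahead of the robot, y to its left, z up, the work surface at z = 0. Lengths are in m, angles in rad, forces in N, time in s.
With the tool pointing down it reaches from about 0.35 to 0.9 m from the base axis. Payload 8.1 kg.
Tool frame: the origin (TCP) lies midway between the tips of the shut fingers; the grasp point (between the pads) lies 19 mm behind it; z points along the fingers, y is the line along which they close (so a half turn about z gives the same grasp; the last joint's range is limited). The gripper opens to 92 mm and grips with 3 to 60 N. Pads are 19 mm wide; open, the fingers measure 130 mm over their backs; the gripper's body (75 mm by 190 mm) begins 47 mm behind the grasp point.
Start: joints at [-1.348, 0.434, 0.025, 1.573, -0.012, 1.134, -0.075], TCP at [0.2, 0.592, 0.227] pointing down, gripper open.
Joint ranges: [-2.62, 2.62], [-0.44, 2.09], [-1.27, 1.32], [0.08, 2.57], [-1.32, 4.46], [0.12, 2], [-2.74, 2.74]. Speed limits (rad/s): [2.22, 2.22, 3.01, 3.01, 3.14, 3.14, 3.14].

INTERFACE

Orientations are given as a rotation vector (axis times angle).
In Python, from cell import arm gives the robot as it stands.
- The arm moves only by the tool carry_out, never from a script. Its arguments are lists of equal length, an entry for each row: "claw": the finger opening in cm, from 0 to 9.18; "delta_pos": the shift along the tool's x, y, z in cm, a list of three; "angular": the turn, a rotation vector about the tool's x, y, z in rad, a list of three. In form: {"claw": [claw, ...], "delta_pos": [[dx, dy, dz], ...], "angular": [[ax, ay, az], ...]}. A call has 1 to 20 rows; each row shifts and turns the commanded pose from where the row before left it, along the tool's axes as they then stand; what a row does not reach is not made up. A row lasts 1/10 s, in which the tool goes at most 50 mm and 8.59 degrees, less where a joint would pass 70% of its speed; a pose out of reach is approached as far as the arm can. A call with a gripper value outside its range is refused whole. The fingers move at their own pace and stop on an object; "force" is the grip in N (left out, the last holds). Time passes only in rows, so rows that do not move let the fingers close. It gives the time, the measured TCP pose, the force, the opening and the grip force at its end, in the units of the state.
- arm.observe(): the state, without advancing time (a new reading comes with each control period).
- arm.get_image(name): name is "scene" or "top"; returns a dict with "frame" (384x512x3 uint8, red, green, blue), "mtx" (3x3 intrinsics, pixels), "dist" ([k1, k2, p1, p2, k3] as OpenCV has them; the pictures are not rectified), "T" (4x4, takes a point from camera to world coordinates). Camera axes: x right, y down, z forward; pixel columns grow to the right and rows downward; lengths in m; the calibration is good to about 2 mm. A picture is of the moment at which its call begins. There is no depth.
- arm.sign_off(): hands the job in; it is judged then, once.
Trained networks look in a picture, given as the dict that the camera call returned (one of the last four; its "shot" number tells which), for a name from the list of things; names that differ only in an ending like _2 or _b are one class to them, and where a whole thing is asked for, a point or a joint stands for the part that bears it (a point fixed in the world has none). Each returns a list of dicts, best first, with "conf" (0 to 1); they miss things now and then, are a little off and sometimes report something else, mostly with a low value. They report only what shows in the picture. A call takes as long as a camera call.
- arm.look_for(label, picture): "centre" ([column, row] as shares, 0 to 1, of the picture: columns of its width, rows of its height, amid what is visible of it).
- arm.trace(label, picture): "region" (384x512 bool, what is visible of it) and "centre" ([column, row] as shares, 0 to 1, of the picture: columns of its width, rows of its height, amid what is visible of it).
- arm.place_of(label, picture): "centre" ([column, row] as shares, 0 to 1, of the picture: columns of its width, rows of its height: a listed point, or the origin of a listed thing).
The state is a dict: "clock": time; "joints": joint angles; "dq": joint speeds; "joint_efforts": joint torques, N m; "position": TCP position; "ee_rot": TCP orientation; "force": force on the tool from outside, world axes, zero at the start; "ft_torque": the same for the moment, N m; "width": opening from 0.0 (shut) to 1.0 (fully open); "gripper_force": force on a finger pad.
Only numpy, scipy, OpenCV 4.12 (cv2) and the standard library are available. Lean on these libraries where they do the work, as an engineer would, in place of code of your own. Each camera call takes 0.05 s, during which the arm holds its last target. There are 200 camera calls.

TASK

Check the pressure in the engraver's blue air reservoir: take the stick gauge out of its stand, set it mouth down over the brass valve stem and press it straight down on the black rubber seal with about 12 N, steadily for some two seconds, so that the air pushes the measuring rod out; never lean on it with 20 N or more. Then lift the gauge off and put it back upright in its stand, fully down, with the rod still out to be read, leaving the things around undisturbed.

Things in the scene. Friction and masses are not known exactly. Their poses are not given: they have to be found in the camera images.
- gauge: stick pressure gauge, upright, mouth down, about 0.12 kg, 90 mm tall without the rod. Lower 40 mm: round brass head 28 mm across; from 44 to 88 mm above the mouth: ribbed steel barrel 22 mm across, the place to grip, at about 78 mm. Origin at the centre of the mouth, z up towards the rod end. Round, so yaw does not matter
- gauge_mouth (a point): centre of the gauge's open mouth (the gauge's origin, same axes). Above it is a blind socket, 21 mm bore, 36 mm deep, that goes over the valve stem; the rod's lower end hangs in it, 6 mm above the mouth
- rod (a joint): how far the gauge's white rod with red tip stands out of the top, m: 0 = in (red tip 3 mm above the barrel), 0.026 = the most. It slides with 1.5 N of friction and stays where it was pushed. The pin in the valve stem pushes it out, 4 to 22 mm when the gauge is pressed rightly, so leave 25 mm free above the barrel
- tank: blue air reservoir, fixed to the table on two saddles: cylinder 150 mm long, 66 mm across, lying along its own x axis, top at 78 mm; brass valve boss (37 mm across, top at 86 mm) and valve stem stand up from its middle. Origin at the centre of its underside, z up
- stem_tip (a point): centre of the top of the upright brass valve stem, 120 mm above the table. The stem is 18 mm across (15 mm at the tapered tip, 10 mm bore) and stands 34 mm above the boss. The pin that meets the gauge's rod stands in the bore, 3 to 6 mm below the tip, higher with higher pressure; it does not yield
- boss_top (a point): centre of the boss's top, at the foot of the stem, on its axis. Here lies the black rubber seal ring, 30 mm across, round the stem: the gauge's mouth lands on it. How high it stands is not measured and differs from valve to valve: top 6 to 20 mm above this point. It yields about 1 mm for each 5 N and goes hard after 5 mm
- stand: gauge stand fixed to the table: dark round foot 68 mm across and an aluminium tube, 34 mm bore, flared at the mouth, rim 41 mm above the table. Origin at the centre of its underside, z up
- stand_floor (a point): centre of the floor inside the stand, 8 mm above the table, where the gauge's mouth rests
- bottle: white squeeze bottle with pointed cap, 36 mm across, 103 mm tall, standing near the stand; leave it alone. Origin at the centre of its underside
- gem_jar: small clear-lidded gem jar, 37 mm across, 23 mm tall, near the stand; leave it alone. Origin at the centre of its underside
- cup: paper cup, 78 mm across, 92 mm tall, standing near the reservoir; leave it alone. Origin at the centre of its underside
- glasses: dark grey oval case, 50x75x23 mm, near the reservoir; leave it alone. Origin at the centre of its underside

How it is judged:
On the way, in this order (a step that is already met when the one before it is completed fails the run):
1. the gauge is brought over the valve stem with its rod still in (less than 2 mm out) (horizontal distance between gauge_mouth and stem_tip below 0.008 m and z of gauge_mouth in the frame of stem_tip between -0.005 and 0.06 m and value of joint rod below 0.002 m), for 0.05 s.
2. the gauge is pressed on the valve with 9 to 15 N, upright on the stem, for 1 s, and the rod is out by more than 3 mm (contact force between gauge and tank between 9 and 15 N and value of joint rod above 0.003 m and horizontal distance between gauge_mouth and stem_tip below 0.005 m and z of gauge_mouth in the frame of stem_tip below -0.012 m and angle between gauge's own z axis and vertical below 0.15 rad), for 1 s.
3. the gauge is lifted clear of the valve stem (z of gauge_mouth in the frame of stem_tip above 0.005 m), for 0.05 s.
At the end, for the whole second after the job is handed in: the gauge stands at rest in its stand, mouth within 6 mm of the centre and 5 mm of the floor, tilted less than 0.15 rad, with its rod out by more than 3 mm (horizontal distance between gauge_mouth and stand_floor below 0.006 m and z of gauge_mouth in the frame of stand_floor below 0.005 m and angle between gauge's own z axis and vertical below 0.15 rad and value of joint rod above 0.003 m and linear speed of gauge below 0.02 m/s); the robot touches nothing.
It fails at once if the gauge bears on the reservoir with more than 21 N (contact force between gauge and tank above 21 N).
It fails at once if the squeeze bottle is pushed aside or knocked over (moved more than 25 mm or tilted over 0.6 rad) (distance of bottle from where it was at the start of the episode above 0.025 m or angle between bottle's own z axis and vertical above 0.6 rad).
It fails at once if the gem jar is pushed aside or knocked over (moved more than 25 mm or tilted over 0.6 rad) (distance of gem_jar from where it was at the start of the episode above 0.025 m or angle between gem_jar's own z axis and vertical above 0.6 rad).
It fails at once if the paper cup is pushed aside or knocked over (moved more than 25 mm or tilted over 0.6 rad) (distance of cup from where it was at the start of the episode above 0.025 m or angle between cup's own z axis and vertical above 0.6 rad).
It fails at once if the oval case is pushed aside or knocked over (moved more than 25 mm or tilted over 0.6 rad) (distance of glasses from where it was at the start of the episode above 0.025 m or angle between glasses's own z axis and vertical above 0.6 rad).
It also fails if it takes over 64 s, if anything falls off the work surface, if the arm or the gripper's body presses on something with over 40 N, if the wrist force passes 120 N, or if a joint passes its speed limit or range.

## Working session

There is one attempt and no reset: what is moved stays moved. The work goes in short steps, Python scripts to look and compute and a tool call to move; the robot and the scene stay as the last step left them, time stands still between calls to the robot, and variables do not carry over. Pictures are saved under pics/ and viewed, at most 10 in all, crops included, and the job is handed in when it is done.

Besides the shell and the picture viewer there is one more tool, called after "Request:" as a command line: name --argument value ..., lists and objects as JSON in quotes. carry_out: Moves the arm, as the interface text tells. Its arguments: {"type":"object","properties":{"claw":{"type":"array","items":{"type":"number"}},"delta_pos":{"type":"array","items":{"type":"array","items":{"type":"number"}}},"angular":{"type":"array","items":{"type":"array","items":{"type":"number"}}},"force":{"type":"number"}},"required":["claw","delta_pos","angular"]}

```bash
mkdir -p pics; cat > h.py <<'E'
import numpy as np, cv2
from cell import arm
from scipy.spatial.transform import Rotation as R
def ray(p,c):
    uv=np.array([[c[0]*512,c[1]*384]],float).reshape(1,1,2)
    n=cv2.undistortPoints(uv,np.array(p["mtx"]),np.array(p["dist"])).ravel()
    T=np.array(p["T"]); d=T[:3,:3]@np.array([n[0],n[1],1]); return T[:3,3],d/np.linalg.norm(d)
def tri(r1,r2):
    A=np.stack([r1[1],-r2[1]],1); t=np.linalg.lstsq(A,r2[0]-r1[0],rcond=None)[0]
    a=r1[0]+t[0]*r1[1]; b=r2[0]+t[1]*r2[1]; return (a+b)/2,np.linalg.norm(a-b)
def atz(r,z): return r[0]+r[1]*(z-r[0][2])/r[1][2]
def proj(p,X):
    T=np.linalg.inv(np.array(p["T"])); q,_=cv2.projectPoints(np.array(X,float).reshape(-1,3),cv2.Rodrigues(T[:3,:3])[0],T[:3,3],np.array(p["mtx"]),np.array(p["dist"])); return q.reshape(-1,2)
E
python3 - <<'E'
from h import *
np.set_printoptions(precision=4,suppress=True)
s=arm.observe(); print(s)
P={n:arm.get_image(n) for n in("scene","top")}
for n in P: cv2.imwrite(f"pics/{n}0.png",P[n]["frame"][:,:,::-1]); print(n,P[n]["T"])
for l in ["gauge","gauge_mouth","stem_tip","boss_top","tank","stand","stand_floor","bottle","gem_jar","cup","glasses"]:
    r={}
    for n in P:
        d=arm.place_of(l,P[n])
        if d: r[n]=ray(P[n],d[0]["centre"]); print(l,n,round(d[0]["conf"],2),np.array(d[0]["centre"])*[512,384],atz(r[n],0))
    if len(r)==2: print("   ",tri(r["scene"],r["top"]))
E
```

```text
{'clock': 0.0, 'joints': array([-1.3476,  0.4352,  0.025 ,  1.5741, -0.0116,  1.134 , -0.0751]), 'dq': array([-0.0002, -0.0004,  0.0011,  0.0002,  0.0002,  0.0005,  0.0003]), 'joint_efforts': array([ -0.0012, -66.7853,   0.984 , -31.445 ,  -0.0608,   0.0432,
         0.0002]), 'position': array([0.1999, 0.5916, 0.2259]), 'ee_rot': array([-0.5096, -3.0999,  0.0025]), 'force': array([ 0.1163, -1.1141, -0.5384]), 'ft_torque': array([ 0.0195, -0.0618,  0.0025]), 'gripper_force': 0.0, 'width': 1.004743309233876}
scene [[-0.5502 -0.5995  0.5812 -0.5278]
 [-0.835   0.3935 -0.3846  0.6455]
 [ 0.0019 -0.697  -0.7171  1.336 ]
 [ 0.      0.      0.      1.    ]]
top [[-0.0046 -0.9971  0.0763  0.3327]
 [-0.9997  0.0064  0.0231 -0.0462]
 [-0.0235 -0.0762 -0.9968  1.6858]
 [ 0.      0.      0.      1.    ]]
gauge scene 0.55 [165.0176 247.1808] [0.4868 0.3493 0.    ]
gauge top 0.64 [154.4192 178.4064] [0.5    0.3511 0.    ]
    (array([ 0.4986,  0.35  , -0.0114]), np.float64(0.008753919717195238))
gauge_mouth scene 0.48 [166.1952 245.4912] [0.4913 0.3424 0.    ]
gauge_mouth top 0.51 [153.3952 178.9
[... 1051 characters left out ...]
44 , 0.0145]), np.float64(0.004598670997653907))
bottle scene 0.58 [133.9904 247.1808] [ 0.5476  0.4422 -0.    ]
bottle top 0.63 [129.28   166.5024] [0.544  0.4431 0.    ]
    (array([0.5438, 0.4424, 0.0042]), np.float64(0.00115397638293875))
gem_jar scene 0.42 [315.2896 162.0864] [ 0.5446 -0.3823  0.    ]
gem_jar top 0.52 [144.1792 203.2128] [0.4106 0.3871 0.    ]
    (array([0.2473, 0.1323, 0.571 ]), np.float64(0.34254433382036403))
cup top 0.69 [402.2784 162.5088] [ 0.551  -0.5392 -0.    ]
glasses scene 0.64 [340.3776 177.6   ] [ 0.4142 -0.4094  0.    ]
glasses top 0.66 [366.4896 200.9856] [ 0.414  -0.4088  0.    ]
    (array([ 0.4139, -0.4088,  0.0005]), np.float64(0.000305699016228073))
```

```bash
python3 - <<'E'
import cv2,numpy as np
a=cv2.imread("pics/scene0.png");b=cv2.imread("pics/top0.png")
f=lambda i,x,y,w,h,s:cv2.resize(i[y:y+h,x:x+w],None,fx=s,fy=s,interpolation=cv2.INTER_CUBIC)
cv2.imwrite("pics/all.png",np.vstack([np.hstack([f(a,100,180,100,75,4),f(b,100,140,100,75,4)]),np.hstack([f(a,275,115,100,75,4),f(b,320,130,100,75,4)])]))
E
```

```text
(no output)
```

View pics/all.png

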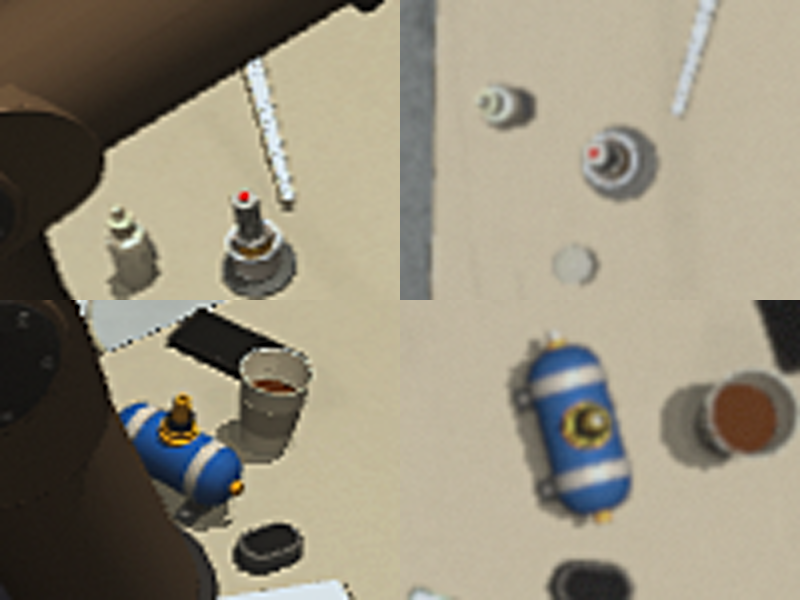

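View pics/scene0.png

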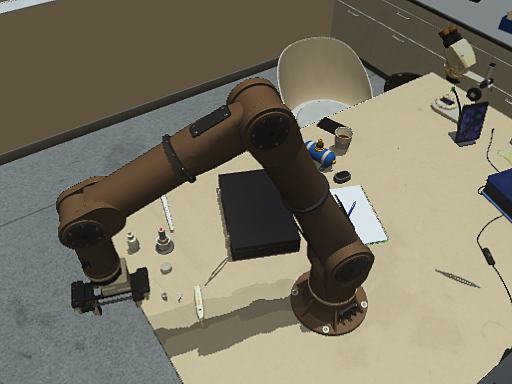

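```bash
cat > see.py <<'E'
from h import *
def big(p,u,v,w=25,h=19,s=16,marks=(),curves=()):
    f=p["frame"][:,:,::-1].copy(); x,y=int(u-w/2),int(v-h/2)
    i=cv2.resize(f[y:y+h,x:x+w],None,fx=s,fy=s,interpolation=cv2.INTER_CUBIC)
    k=lambda q:np.round((np.array(q)-[x,y]+.5)*s).astype(np.int32)
    for c,col in curves: cv2.polylines(i,[k(c)],True,col,1)
    return i
def circ(c,r,z):
    t=np.linspace(0,2*np.pi,40); return np.stack([c[0]+r*np.cos(t),c[1]+r*np.sin(t),0*t+z],1)
E
python3 - <<'E'
from see import *
np.set_printoptions(precision=4,suppress=True)
N=6
P={}
for n in("scene","top"):
    L=[arm.get_image(n) for _ in range(N)]; P[n]=L[-1]
    P[n]["frame"]=np.mean([l["frame"] for l in L],0).round().astype(np.uint8)
    print(n,np.std([l["frame"][150:160,200:210].astype(float) for l in L],0).mean())
    np.save(f"{n}.npy",P[n],allow_pickle=True)
# red tip
r={}
for n,(u,v) in dict(scene=(161,229),top=(148.5,178)).items():
    f=P[n]["frame"].astype(float); x,y=int(u)-6,int(v)-6
    c=f[y:y+13,x:x+13]; w=np.clip(c[...,0]-np.maximum(c[...,1],c[...,2])-40,0,None)
    yy,xx=np.mgrid[y:y+13,x:x+13]; uv=np.array([(w*xx).sum(),(w*yy).sum()])/w.sum()
    r[n]=ray(P[n],uv/[512,384]); print(n,"red",uv,atz(r[n],.1))
print(tri(r["scene"],r["top"]))
# tests of hypotheses
st=(0.4955,0.3505); sm=(0.5442,-0.3868)
def cv(n):
    a=[(proj(P[n],circ(st,.034,.004)),(0,255,0)),(proj(P[n],circ(st,.019,.041)),(255,255,0)),(proj(P[n],circ(st,.011,.098)),(0,0,255))]
    b=[(proj(P[n],circ(sm,.0185,.086)),(0,255,0)),(proj(P[n],circ(sm,.0075,.12)),(0,0,255))]
    return a,b
rows=[]
for n,u1,u2 in (("scene",(163,240),(320,143)),("top",(153,179),(366,161))):
    a,b=cv(n); rows.append(np.hstack([big(P[n],*u1,curves=a),big(P[n],*u2,curves=b)]))
cv2.imwrite("pics/ov1.png",np.vstack(rows))
E
```

```text
scene 0.5403378067719553
top 0.8418588557534732
scene red [160.5445 228.5164] [0.4914 0.3492 0.1   ]
top red [147.9133 177.7041] [0.4927 0.3498 0.1   ]
(array([0.4924, 0.3494, 0.0993]), np.float64(0.0011506757829900893))
```

View pics/ov1.png

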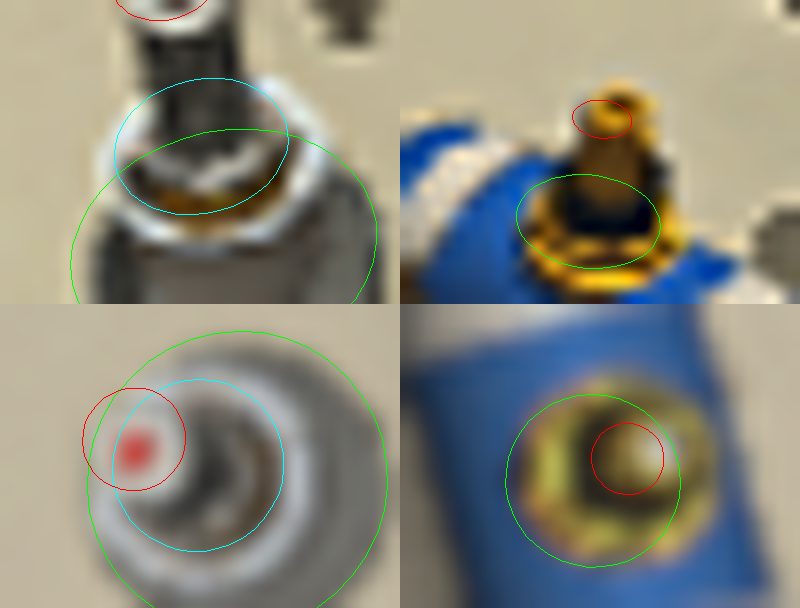

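```bash
cat > fit.py <<'E'
from see import *
from scipy.optimize import minimize
np.set_printoptions(precision=4,suppress=True)
P={n:np.load(f"{n}.npy",allow_pickle=True).item() for n in("scene","top")}
print(P["top"]["mtx"],P["scene"]["mtx"])
def render(p,parts,x,y,w,h,s=8):
    m=np.zeros((h*s,w*s),np.uint8)
    for pts in parts:
        q=(proj(p,pts)-[x,y]+.5)*s-.5
        cv2.fillConvexPoly(m,cv2.convexHull(np.round(q*16).astype(np.int32)),255,shift=4)
    m=cv2.GaussianBlur(m.astype(np.float32)/255,(0,0),0.5*s)
    return cv2.resize(m,(w,h),interpolation=cv2.INTER_AREA)
def score(n,c,box,parts,img,sel=None):
    m=render(P[n],parts(c),*box); A=np.stack([m.ravel(),np.ones(m.size)],1); b=img.ravel()
    if sel is not None: A=A[sel.ravel()];b=b[sel.ravel()]
    k=np.linalg.lstsq(A,b,rcond=None)[0]; return ((A@k-b)**2).mean()/b.var()
def crop(n,box): x,y,w,h=box; return P[n]["frame"][y:y+h,x:x+w].astype(float)
def go(n,box,parts,img,z,c0,sel=None):
    best=min(((score(n,(c0[0]+i*.001,c0[1]+j*.001),box,parts,img,sel),i,j) for i in range(-9,10) for j in range(-9,10)))
    c=np.array([c0[0]+best[1]*.001,c0[1]+best[2]*.001]); print(n,"c",c,"resid",best[0]); return ray(P[n],proj(P[n],[[*c,z]])[0]/[512,384])
E
python3 - <<'E'
from fit import *
boss=lambda c:[np.vstack([circ(c,.0185,.086),circ(c,.0185,.078)]),np.vstack([circ(c,.009,.086),circ(c,.0075,.12)])]
# top: blueness inside 8px radius
box=(355,150,22,22); I=crop("top",box); b=I[...,2]-I[...,0]
yy,xx=np.mgrid[150:172,355:377]; sel=np.hypot(xx-366.5,yy-161)<9
rt=go("top",box,boss,b,.086,(.543,-.388),sel)
# scene: everything brass: yellow/dark: use blue channel for stem vs beige region (upper), blueness lower
box=(309,132,22,22); I=crop("scene",box)
yy,xx=np.mgrid[132:154,309:331]
up=(yy<141)&(xx>314)&(xx<327)
rs=go("scene",box,boss,I[...,2],.12,(.543,-.388),up)
b=I[...,2]-I[...,0]; sel=(np.hypot(xx-320.5,yy-145)<7)
rs2=go("scene",box,boss,b,.086,(.543,-.388),sel)
print(atz(rt,.086),atz(rs,.12),atz(rs2,.086))
# stand/gauge: barrel top brightness check on rim in top (rim bright outer r~?)
box=(138,165,32,30); I=crop("top",box).mean(2); 
for n in P:
  for l in("stem_tip","boss_top"):
    for d in arm.place_of(l,arm.get_image(n))[:2]: print(n,l,np.array(d["centre"])*[512,384],d["conf"])
for c in [(.543,-.388),(.544,-.391),(.541,-.391)]:
  print(c,[proj(P[n],[[*c,.12]])[0] for n in P])
E
```

```text
[[471.4066   0.     253.6261]
 [  0.     471.4066 188.338 ]
 [  0.       0.       1.    ]] [[465.6853   0.     252.7447]
 [  0.     465.6853 189.441 ]
 [  0.       0.       1.    ]]
top c [ 0.546 -0.393] resid 0.3127414605228986
scene c [ 0.545 -0.393] resid 0.04268110214626947
scene c [ 0.542 -0.391] resid 0.8043366431093013
[ 0.546 -0.393  0.086] [ 0.545 -0.393  0.12 ] [ 0.542 -0.391  0.086]
scene stem_tip [317.7984 141.5808] 0.55
top stem_tip [363.8784 159.2832] 0.82
top stem_tip [152.4224 181.2096] 0.63
top boss_top [367.0016 162.5088] 0.66
top boss_top [154.7776 180.0192] 0.6
(0.543, -0.388) [array([319.5181, 139.9758]), array([367.0679, 160.5184])]
(0.544, -0.391) [array([319.9365, 139.5843]), array([367.9671, 160.2131])]
(0.541, -0.391) [array([320.4042, 139.9808]), array([367.988 , 161.1079])]
```

```bash
cat >> h.py <<'E'
def need(x,y,z,yaw=None):
    s=arm.observe(); M=R.from_rotvec(s["ee_rot"]); d=np.array([x,y,z])-s["position"]
    print("pos",s["position"].round(4),"tool delta cm",(M.inv().apply(d)*100).round(2),"F",np.array(s["force"]).round(2),"t",s["clock"],"w",s["width"],"g",s["gripper_force"])
    A=M.as_matrix(); print("toolx",A[:,0].round(3),"tooly",A[:,1].round(3),"toolz",A[:,2].round(4))
    D=np.diag([1,-1,-1.]); yd=A[:2,0]; psi=np.arctan2(yd[1],yd[0]) if yaw is None else yaw
    c,s_=np.cos(psi),np.sin(psi); G=np.array([[c,s_,0],[s_,-c,0],[0,0,-1]])
    print("level corr (tool rotvec)",R.from_matrix(A.T@G).as_rotvec().round(4))
E
python3 - <<'E'
from h import *
need(.4924,.3494,.2,np.pi-.5)
need(.4924,.3494,.2)
E
```

```text
pos [0.2001 0.5921 0.2267] tool delta cm [-35.47 -13.64   2.67] F [ 0.18 -0.14  0.04] t 2.2 w 1.000749273226708 g 0.0
toolx [-0.947  0.32  -0.   ] tooly [0.32  0.947 0.   ] toolz [ 0.e+00  1.e-04 -1.e+00]
level corr (tool rotvec) [1.000e-04 0.000e+00 1.742e-01]
pos [0.2001 0.5921 0.2267] tool delta cm [-35.47 -13.64   2.67] F [ 0.18 -0.14  0.04] t 2.2 w 1.000749273226708 g 0.0
toolx [-0.947  0.32  -0.   ] tooly [0.32  0.947 0.   ] toolz [ 0.e+00  1.e-04 -1.e+00]
level corr (tool rotvec) [0.0001 0.     0.    ]
```

Request:
carry_out --claw '[6, 6, 6, 6, 6, 6, 6, 6, 6, 6, 6, 6, 6, 6, 6, 6, 6, 6, 6, 6]' --delta_pos '[[-1, -0.4, 0], [-2, -0.8, 0], [-2.2, -0.8, 0.2], [-2.2, -0.8, 0.2], [-2.2, -0.8, 0.2], [-2.2, -0.8, 0.2], [-2.2, -0.8, 0.2], [-2.2, -0.8, 0.2], [-2.2, -0.8, 0.2], [-2.2, -0.8, 0.2], [-2.2, -0.8, 0.2], [-2.2, -0.8, 0.2], [-2.2, -0.8, 0.2], [-2.2, -0.8, 0.2], [-2.2, -0.8, 0.2], [-2, -0.8, 0.1], [-1.2, -0.4, 0], [-0.67, -0.44, 0], [0, 0, 0], [0, 0, 0]]' --angular '[[0, 0, 0], [0, 0, 0], [0, 0, 0], [0, 0, 0], [0, 0, 0], [0, 0, 0], [0, 0, 0], [0, 0, 0], [0, 0, 0], [0, 0, 0], [0, 0, 0], [0, 0, 0], [0, 0, 0], [0, 0, 0], [0, 0, 0], [0, 0, 0], [0, 0, 0], [0, 0, 0], [0, 0, 0], [0, 0, 0]]' --force 15

```text
clock: 4.2
position: [0.4929, 0.3539, 0.1998]
ee_rot: [-0.508, -3.1, -0.001]
force: [-0.2, 0.3, 0.5]
width: 0.652
gripper_force: 0.0
```

```bash
python3 - <<'E'
from h import *
need(.4924,.3494,.067)
E
```

```text
pos [0.4929 0.3539 0.1998] tool delta cm [-0.1  -0.45 13.28] F [-0.23  0.33  0.55] t 4.2 w 0.6522756857709382 g 0.0
toolx [-0.948  0.319  0.001] tooly [0.319 0.948 0.   ] toolz [-5.e-04  5.e-04 -1.e+00]
level corr (tool rotvec) [ 0.0004 -0.0006 -0.    ]
```

Request:
carry_out --claw '[6, 6, 6, 6, 6, 6, 6, 6, 6, 6, 6, 6]' --delta_pos '[[-0.1, -0.45, 0], [0, 0, 1], [0, 0, 1.5], [0, 0, 1.5], [0, 0, 1.5], [0, 0, 1.5], [0, 0, 1.5], [0, 0, 1.5], [0, 0, 1.3], [0, 0, 1.2], [0, 0, 0.78], [0, 0, 0]]' --angular '[[0, 0, 0], [0, 0, 0], [0, 0, 0], [0, 0, 0], [0, 0, 0], [0, 0, 0], [0, 0, 0], [0, 0, 0], [0, 0, 0], [0, 0, 0], [0, 0, 0], [0, 0, 0]]'

```text
clock: 5.4
position: [0.4926, 0.3482, 0.0658]
ee_rot: [-0.509, -3.099, 0.002]
force: [-0.5, -0.4, -0.3]
width: 0.654
gripper_force: 0.0
```

```bash
python3 - <<'E'
from see import *
need(.4924,.3494,.067)
a=arm.get_image("scene");b=arm.get_image("top")
cv2.imwrite("pics/pre.png",np.hstack([big(a,162,230,50,38,8),big(b,150,178,50,38,8)]))
E
```

```text
pos [0.4926 0.3482 0.0658] tool delta cm [ 0.06  0.11 -0.12] F [-0.49 -0.4  -0.34] t 5.4 w 0.6540832772006415 g 0.0
toolx [-0.947  0.32   0.001] tooly [ 0.32   0.947 -0.001] toolz [-0.0013 -0.0011 -1.    ]
level corr (tool rotvec) [-0.0015 -0.0009  0.    ]
```

View pics/pre.png

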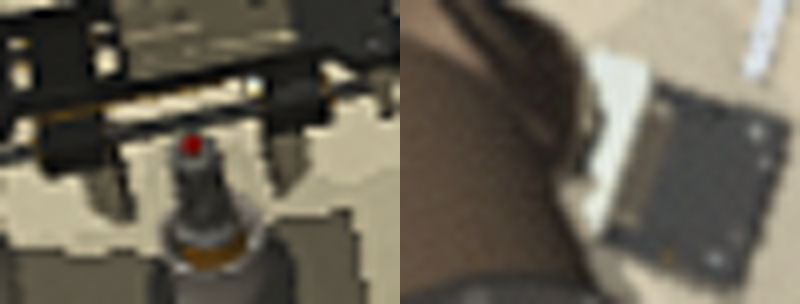

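The barrel (red tip at about (193,145) in the left crop) stands between the two fingers (at 115 and 285). I'll close on it.

Request:
carry_out --claw '[0.5, 0.5, 0.5, 0.5, 0.5, 0.5, 0.5, 0.5, 0.5, 0.5]' --delta_pos '[[0, 0, 0], [0, 0, 0], [0, 0, 0], [0, 0, 0], [0, 0, 0], [0, 0, 0], [0, 0, 0], [0, 0, 0], [0, 0, 0], [0, 0, 0]]' --angular '[[0, 0, 0], [0, 0, 0], [0, 0, 0], [0, 0, 0], [0, 0, 0], [0, 0, 0], [0, 0, 0], [0, 0, 0], [0, 0, 0], [0, 0, 0]]' --force 40

```text
clock: 6.5
position: [0.4933, 0.3486, 0.067]
ee_rot: [0.51, 3.1, 0.0]
force: [-0.9, 0.6, 1.5]
width: 0.232
gripper_force: 40.0
```

Request:
carry_out --claw '[0.5, 0.5, 0.5, 0.5, 0.5, 0.5, 0.5, 0.5, 0.5, 0.5, 0.5, 0.5, 0.5, 0.5]' --delta_pos '[[0, 0, -0.5], [0, 0, -0.8], [0, 0, -1], [0, 0, -1], [0, 0, -1.2], [0, 0, -1.5], [0, 0, -2], [0, 0, -2], [0, 0, -2], [0, 0, -2], [0, 0, -2], [0, 0, -2], [0, 0, -1], [0, 0, 0]]' --angular '[[0, 0, 0], [0, 0, 0], [0, 0, 0], [0, 0, 0], [0, 0, 0], [0, 0, 0], [0, 0, 0], [0, 0, 0], [0, 0, 0], [0, 0, 0], [0, 0, 0], [0, 0, 0], [0, 0, 0], [0, 0, 0]]'

```text
clock: 7.9
position: [0.4938, 0.349, 0.2588]
ee_rot: [0.509, 3.098, 0.004]
force: [0.4, 0.4, -0.9]
width: 0.23
gripper_force: 40.0
```

```bash
python3 - <<'E'
from see import *
need(.5455,-.3925,.258)
print(arm.observe()["joints"])
a=arm.get_image("scene")
tip=arm.observe()["position"]; print(proj(a,[[tip[0],tip[1],tip[2]+.034]]),proj(a,[[tip[0],tip[1],tip[2]-.059]]))
cv2.imwrite("pics/lift.png",big(a,165,205,64,60,8))
E
```

```text
pos [0.4938 0.349  0.2588] tool delta cm [-2.863e+01 -6.859e+01 -6.000e-02] F [ 0.44  0.37 -0.94] t 7.9 w 0.22976743463492025 g 39.99896348397101
toolx [-0.947  0.32  -0.002] tooly [0.32  0.947 0.003] toolz [ 0.0024  0.0021 -1.    ]
level corr (tool rotvec) [0.0028 0.0016 0.    ]
[-0.79419821  0.37466374  0.12746267  1.5892011  -0.05052009  1.17773792
  0.58861753]
[[151.85903686 189.1290241 ]] [[156.2157168  208.93393073]]
```

View pics/lift.png

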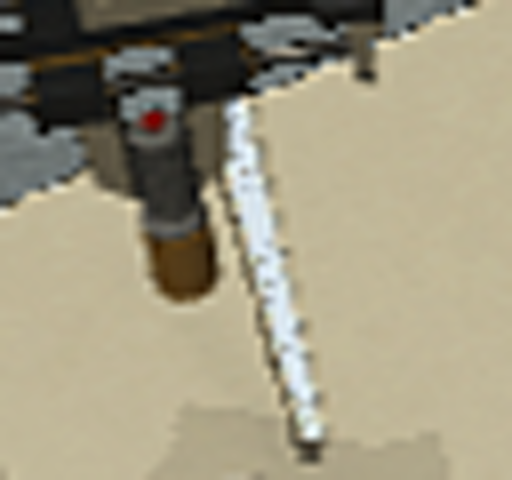

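Request:
carry_out --claw '[0.5, 0.5, 0.5, 0.5, 0.5, 0.5, 0.5, 0.5, 0.5, 0.5, 0.5, 0.5, 0.5, 0.5, 0.5, 0.5, 0.5, 0.5, 0.5, 0.5]' --delta_pos '[[-0.4, -1, 0], [-0.65, -1.5, 0], [-0.84, -2.02, 0], [-0.84, -2.02, 0], [-0.84, -2.02, 0], [-0.84, -2.02, 0], [-0.84, -2.02, 0], [-0.84, -2.02, 0], [-0.84, -2.02, 0], [-0.84, -2.02, 0], [-0.84, -2.02, 0], [-0.84, -2.02, 0], [-0.84, -2.02, 0], [-0.84, -2.02, 0], [-0.84, -2.02, 0], [-0.84, -2.02, 0], [-0.84, -2.02, 0], [-0.84, -2.02, 0], [-0.84, -2.02, 0], [-0.84, -2.02, 0]]' --angular '[[0, 0, 0], [0, 0, 0], [0, 0, 0], [0, 0, 0], [0, 0, 0], [0, 0, 0], [0, 0, 0], [0, 0, 0], [0, 0, 0], [0, 0, 0], [0, 0, 0], [0, 0, 0], [0, 0, 0], [0, 0, 0], [0, 0, 0], [0, 0, 0], [0, 0, 0], [0, 0, 0], [0, 0, 0], [0, 0, 0]]'

```text
clock: 9.95
position: [0.5206, -0.0738, 0.2563]
ee_rot: [-0.512, -3.098, 0.001]
force: [0.5, -0.6, -1.7]
width: 0.232
gripper_force: 40.0
```

Request:
carry_out --claw '[0.5, 0.5, 0.5, 0.5, 0.5, 0.5, 0.5, 0.5, 0.5, 0.5, 0.5, 0.5, 0.5, 0.5, 0.5, 0.5, 0.5, 0.5]' --delta_pos '[[-0.84, -2.02, 0], [-0.84, -2.02, 0], [-0.84, -2.02, 0], [-0.84, -2.02, 0], [-0.84, -2.02, 0], [-0.84, -2.02, 0], [-0.84, -2.02, 0], [-0.84, -2.02, 0], [-0.84, -2.02, 0], [-0.84, -2.02, 0], [-0.84, -2.02, 0], [-0.84, -2.02, 0], [-0.84, -2, 0], [-0.7, -1.8, 0], [-0.5, -1.2, 0], [-0.3, -0.5, 0], [0, 0, 0], [0, 0, 0]]' --angular '[[0, 0, 0], [0, 0, 0], [0, 0, 0], [0, 0, 0], [0, 0, 0], [0, 0, 0], [0, 0, 0], [0, 0, 0], [0, 0, 0], [0, 0, 0], [0, 0, 0], [0, 0, 0], [0, 0, 0], [0, 0, 0], [0, 0, 0], [0, 0, 0], [0, 0, 0], [0, 0, 0]]'

```text
clock: 11.75
position: [0.5445, -0.392, 0.2567]
ee_rot: [-0.509, -3.1, -0.001]
force: [0.4, 0.7, -1.1]
width: 0.23
gripper_force: 40.0
```

```bash
python3 - <<'E'
from see import *
need(.5455,-.3925,.19)
p=arm.observe()["position"]
for n in ("scene","top"):
    a=arm.get_image(n); q=proj(a,[[p[0],p[1],p[2]+.034]])[0]; print(n,"pred",q)
    f=a["frame"].astype(float); w=np.clip(f[...,0]-np.maximum(f[...,1],f[...,2])-50,0,None)
    yy,xx=np.mgrid[:384,:512]; w*=np.hypot(xx-q[0],yy-q[1])<10
    if w.sum(): u=np.array([(w*xx).sum(),(w*yy).sum()])/w.sum(); print(u,atz(ray(a,u/[512,384]),p[2]+.034),w.sum())
    if n=="scene": cv2.imwrite("pics/over.png",big(a,316,135,60,50,12,curves=[(proj(a,circ((.5455,-.3925),.0075,.12)),(0,0,255)),(proj(a,circ(p,.014,p[2]-.059)),(0,255,0))]))
E
```

```text
pos [ 0.5445 -0.392   0.2567] tool delta cm [-0.11 -0.02  6.67] F [ 0.43  0.71 -1.13] t 11.75 w 0.22975677321631602 g 39.999181192589504
toolx [-0.948  0.32   0.   ] tooly [0.32  0.948 0.001] toolz [-1.e-04  9.e-04 -1.e+00]
level corr (tool rotvec) [ 0.0008 -0.0004 -0.    ]
scene pred [324.73633212 104.7819799 ]
top pred [380.85635429 152.23251791]
```

View pics/over.png

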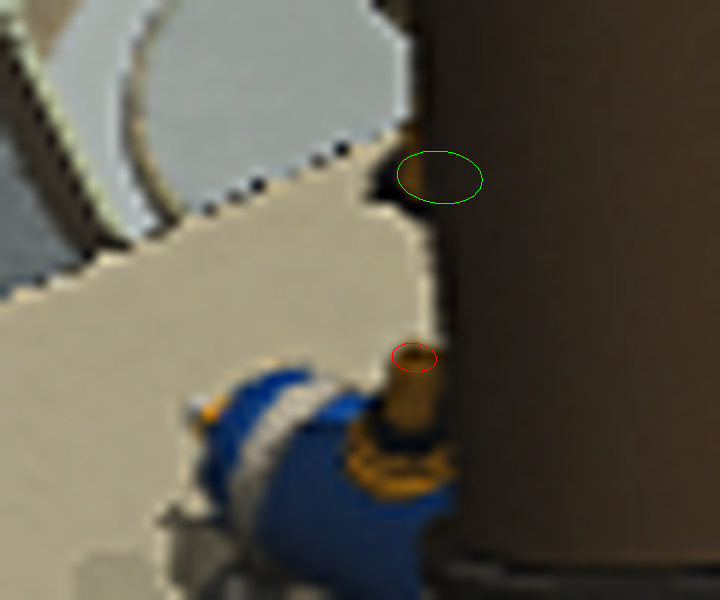

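The overlay of the measured stem tip lands on the stem at about (414,357), and the predicted gauge mouth matches the visible head edge at about (400,180). I'll centre it and descend.

Request:
carry_out --claw '[0.5, 0.5, 0.5, 0.5, 0.5, 0.5, 0.5, 0.5]' --delta_pos '[[-0.1, 0, 0.5], [0, 0, 1.2], [0, 0, 1.5], [0, 0, 1.5], [0, 0, 1.4], [0, 0, 0.8], [0, 0, 0.2], [0, 0, 0]]' --angular '[[0, 0, 0], [0, 0, 0], [0, 0, 0], [0, 0, 0], [0, 0, 0], [0, 0, 0], [0, 0, 0], [0, 0, 0]]'

```text
clock: 12.65
position: [0.5454, -0.3932, 0.1858]
ee_rot: [-0.51, -3.1, -0.0]
force: [-0.5, -0.3, -0.7]
width: 0.227
gripper_force: 40.0
```

```bash
python3 - <<'E'
from see import *
need(.5455,-.3925,.178)
s=arm.observe(); print(s["ft_torque"])
E
```

```text
pos [ 0.5454 -0.3932  0.1858] tool delta cm [0.01 0.07 0.78] F [-0.54 -0.3  -0.75] t 12.65 w 0.22718509267695844 g 39.998938081974984
toolx [-0.947  0.32   0.   ] tooly [ 0.32   0.947 -0.   ] toolz [-2.e-04  1.e-04 -1.e+00]
level corr (tool rotvec) [-0.     -0.0003  0.    ]
[ 0.01148117 -0.04148879 -0.03100911]
```

Request:
carry_out --claw '[0.5, 0.5, 0.5, 0.5, 0.5, 0.5, 0.5]' --delta_pos '[[0, 0.05, 0.2], [0, 0, 0.2], [0, 0, 0.15], [0, 0, 0.15], [0, 0, 0.1], [0, 0, 0.1], [0, 0, 0]]' --angular '[[0, 0, 0], [0, 0, 0], [0, 0, 0], [0, 0, 0], [0, 0, 0], [0, 0, 0], [0, 0, 0]]'

```text
clock: 13.35
position: [0.5456, -0.3931, 0.177]
ee_rot: [0.51, 3.1, -0.001]
force: [0.3, -0.5, -1.1]
width: 0.232
gripper_force: 40.0
```

Mouth about 2 mm below the tip, with no contact force. I'll go on slowly.

Request:
carry_out --claw '[0.5, 0.5, 0.5, 0.5, 0.5]' --delta_pos '[[0, 0, 0.1], [0, 0, 0.1], [0, 0, 0.1], [0, 0, 0.1], [0, 0, 0]]' --angular '[[0, 0, 0], [0, 0, 0], [0, 0, 0], [0, 0, 0], [0, 0, 0]]'

```text
clock: 13.85
position: [0.5457, -0.3932, 0.173]
ee_rot: [0.51, 3.099, -0.001]
force: [1.7, -2.7, -0.7]
width: 0.226
gripper_force: 40.0
```

Request:
carry_out --claw '[0.5, 0.5, 0.5, 0.5, 0.5]' --delta_pos '[[0, 0, 0.1], [0, 0, 0.1], [0, 0, 0.1], [0, 0, 0.1], [0, 0, 0]]' --angular '[[0, 0, 0], [0, 0, 0], [0, 0, 0], [0, 0, 0], [0, 0, 0]]'

```text
clock: 14.35
position: [0.5457, -0.3933, 0.1689]
ee_rot: [0.51, 3.099, -0.001]
force: [2.4, -5.1, 1.6]
width: 0.228
gripper_force: 40.0
```

Request:
carry_out --claw '[0.5, 0.5, 0.5]' --delta_pos '[[-0.07, -0.07, 0], [0, 0, 0], [0, 0, 0]]' --angular '[[0, 0, 0], [0, 0, 0], [0, 0, 0]]'

```text
clock: 14.65
position: [0.5459, -0.3936, 0.1687]
ee_rot: [-0.51, -3.1, -0.0]
force: [2.1, -4.2, 0.1]
width: 0.227
gripper_force: 40.0
```

Request:
carry_out --claw '[0.5, 0.5, 0.5]' --delta_pos '[[-0.08, -0.1, 0], [0, 0, 0], [0, 0, 0]]' --angular '[[0, 0, 0], [0, 0, 0], [0, 0, 0]]'

```text
clock: 14.95
position: [0.5462, -0.3941, 0.1685]
ee_rot: [-0.509, -3.099, -0.002]
force: [1.3, -0.2, -1.3]
width: 0.227
gripper_force: 40.0
```

Lateral force is gone. Next, down to the seal.

Request:
carry_out --claw '[0.5, 0.5, 0.5, 0.5, 0.5]' --delta_pos '[[-0.02, 0, 0.08], [0, 0, 0.08], [0, 0, 0.08], [0, 0, 0], [0, 0, 0]]' --angular '[[0, 0, 0], [0, 0, 0], [0, 0, 0], [0, 0, 0], [0, 0, 0]]'

```text
clock: 15.45
position: [0.5465, -0.3945, 0.1663]
ee_rot: [-0.509, -3.1, -0.001]
force: [-0.3, 0.1, 0.0]
width: 0.227
gripper_force: 40.0
```

Request:
carry_out --claw '[0.5, 0.5, 0.5, 0.5]' --delta_pos '[[0, 0, 0.08], [0, 0, 0.08], [0, 0, 0], [0, 0, 0]]' --angular '[[0, 0, 0], [0, 0, 0], [0, 0, 0], [0, 0, 0]]'

```text
clock: 15.85
position: [0.5466, -0.3947, 0.1648]
ee_rot: [-0.509, -3.1, -0.0]
force: [0.7, 0.4, 0.1]
width: 0.23
gripper_force: 40.0
```

Request:
carry_out --claw '[0.5, 0.5, 0.5, 0.5]' --delta_pos '[[0, 0, 0.08], [0, 0, 0.08], [0, 0, 0], [0, 0, 0]]' --angular '[[0, 0, 0], [0, 0, 0], [0, 0, 0], [0, 0, 0]]'

```text
clock: 16.25
position: [0.5466, -0.3949, 0.1632]
ee_rot: [-0.51, -3.1, -0.0]
force: [0.7, -0.2, 0.1]
width: 0.23
gripper_force: 40.0
```

Request:
carry_out --claw '[0.5, 0.5, 0.5, 0.5]' --delta_pos '[[0, 0, 0.08], [0, 0, 0.08], [0, 0, 0], [0, 0, 0]]' --angular '[[0, 0, 0], [0, 0, 0], [0, 0, 0], [0, 0, 0]]'

```text
clock: 16.65
position: [0.5466, -0.3949, 0.1617]
ee_rot: [0.51, 3.1, 0.0]
force: [-0.0, 0.4, -0.8]
width: 0.224
gripper_force: 40.0
```

Request:
carry_out --claw '[0.5, 0.5, 0.5, 0.5]' --delta_pos '[[0, 0, 0.08], [0, 0, 0.05], [0, 0, 0], [0, 0, 0]]' --angular '[[0, 0, 0], [0, 0, 0], [0, 0, 0], [0, 0, 0]]'

```text
clock: 17.05
position: [0.5466, -0.3949, 0.1604]
ee_rot: [-0.51, -3.1, -0.0]
force: [-0.2, 0.8, 0.0]
width: 0.232
gripper_force: 40.0
```

Request:
carry_out --claw '[0.5, 0.5, 0.5, 0.5]' --delta_pos '[[0, 0, 0.08], [0, 0, 0.07], [0, 0, 0], [0, 0, 0]]' --angular '[[0, 0, 0], [0, 0, 0], [0, 0, 0], [0, 0, 0]]'

```text
clock: 17.45
position: [0.5466, -0.3949, 0.1588]
ee_rot: [-0.51, -3.1, -0.0]
force: [-0.5, 0.4, 0.5]
width: 0.234
gripper_force: 40.0
```

Request:
carry_out --claw '[0.5, 0.5, 0.5, 0.5]' --delta_pos '[[0, 0, 0.08], [0, 0, 0.07], [0, 0, 0], [0, 0, 0]]' --angular '[[0, 0, 0], [0, 0, 0], [0, 0, 0], [0, 0, 0]]'

```text
clock: 17.85
position: [0.5466, -0.3949, 0.1573]
ee_rot: [-0.51, -3.1, -0.0]
force: [0.3, 0.1, -0.1]
width: 0.224
gripper_force: 40.0
```

Request:
carry_out --claw '[0.5, 0.5, 0.5, 0.5]' --delta_pos '[[0, 0, 0.08], [0, 0, 0.07], [0, 0, 0], [0, 0, 0]]' --angular '[[0, 0, 0], [0, 0, 0], [0, 0, 0], [0, 0, 0]]'

```text
clock: 18.25
position: [0.5466, -0.3949, 0.1559]
ee_rot: [-0.51, -3.1, -0.0]
force: [-1.0, 0.6, -0.7]
width: 0.23
gripper_force: 40.0
```

Request:
carry_out --claw '[0.5, 0.5, 0.5, 0.5]' --delta_pos '[[0, 0, 0.08], [0, 0, 0.07], [0, 0, 0], [0, 0, 0]]' --angular '[[0, 0, 0], [0, 0, 0], [0, 0, 0], [0, 0, 0]]'

```text
clock: 18.65
position: [0.5467, -0.395, 0.1547]
ee_rot: [0.51, 3.1, -0.0]
force: [-0.8, 0.6, 4.5]
width: 0.231
gripper_force: 40.0
```

Request:
carry_out --claw '[0.5, 0.5, 0.5, 0.5]' --delta_pos '[[0, 0, 0.05], [0, 0, 0.03], [0, 0, 0], [0, 0, 0]]' --angular '[[0, 0, 0], [0, 0, 0], [0, 0, 0], [0, 0, 0]]'

```text
clock: 19.05
position: [0.5468, -0.395, 0.1542]
ee_rot: [0.51, 3.099, -0.0]
force: [-1.4, 1.8, 7.3]
width: 0.231
gripper_force: 40.0
```

```bash
python3 - <<'E'
from h import *
L=[]
for i in range(6):
    arm.get_image("top"); L.append(np.r_[arm.observe()["force"],arm.observe()["position"][2]])
print(np.mean(L,0),np.std(L,0)); print(arm.observe()["clock"])
E
```

```text
[-1.1683178   1.40394069  6.33012426  0.15417644] [5.08122678e-01 3.26315878e-01 5.29236859e-01 8.96831220e-06]
19.35
```

Request:
carry_out --claw '[0.5, 0.5, 0.5, 0.5]' --delta_pos '[[0, 0, 0.06], [0, 0, 0.06], [0, 0, 0], [0, 0, 0]]' --angular '[[0, 0, 0], [0, 0, 0], [0, 0, 0], [0, 0, 0]]'

```text
clock: 19.75
position: [0.5469, -0.3951, 0.1534]
ee_rot: [0.51, 3.099, -0.0]
force: [-1.4, 1.8, 9.4]
width: 0.231
gripper_force: 40.0
```

```bash
python3 - <<'E'
from h import *
L=[]
for i in range(6):
    arm.get_image("top"); L.append(np.r_[arm.observe()["force"],arm.observe()["position"][2]])
print(np.mean(L,0),np.std(L,0)); print(arm.observe()["clock"])
E
```

```text
[-1.94537213  1.84586857  9.8722338   0.15343492] [5.71679417e-01 4.19800718e-01 8.34328700e-01 2.11269262e-05]
20.05
```

Request:
carry_out --claw '[0.5, 0.5, 0.5, 0.5, 0.5, 0.5, 0.5, 0.5, 0.5, 0.5, 0.5, 0.5, 0.5, 0.5, 0.5, 0.5, 0.5, 0.5, 0.5, 0.5]' --delta_pos '[[0, 0, 0.03], [0, 0, 0], [0, 0, 0], [0, 0, 0], [0, 0, 0], [0, 0, 0], [0, 0, 0], [0, 0, 0], [0, 0, 0], [0, 0, 0], [0, 0, 0], [0, 0, 0], [0, 0, 0], [0, 0, 0], [0, 0, 0], [0, 0, 0], [0, 0, 0], [0, 0, 0], [0, 0, 0], [0, 0, 0]]' --angular '[[0, 0, 0], [0, 0, 0], [0, 0, 0], [0, 0, 0], [0, 0, 0], [0, 0, 0], [0, 0, 0], [0, 0, 0], [0, 0, 0], [0, 0, 0], [0, 0, 0], [0, 0, 0], [0, 0, 0], [0, 0, 0], [0, 0, 0], [0, 0, 0], [0, 0, 0], [0, 0, 0], [0, 0, 0], [0, 0, 0]]'

```text
clock: 22.05
position: [0.547, -0.3951, 0.1533]
ee_rot: [0.509, 3.099, -0.0]
force: [-1.9, 2.1, 11.1]
width: 0.234
gripper_force: 40.0
```

```bash
python3 - <<'E'
from h import *
L=[]
for i in range(6):
    arm.get_image("top"); L.append(np.r_[arm.observe()["force"],arm.observe()["position"][2]])
print(np.mean(L,0),np.std(L,0)); print(arm.observe()["clock"],arm.observe()["position"])
E
```

```text
[-2.41567383  2.46375116 10.88538061  0.15329461] [2.31328524e-01 5.50368038e-01 2.88269879e-01 1.28938303e-05]
22.35 [ 0.54696665 -0.39511147  0.15327574]
```

Request:
carry_out --claw '[0.5, 0.5, 0.5, 0.5, 0.5, 0.5, 0.5, 0.5, 0.5, 0.5, 0.5, 0.5, 0.5, 0.5]' --delta_pos '[[0, 0, -0.2], [0, 0, -0.4], [0, 0, -0.5], [0, 0, -0.6], [0, 0, -0.8], [0, 0, -0.8], [0, 0, -1], [0, 0, -1], [0, 0, -1.2], [0, 0, -1.5], [0, 0, -1.5], [0, 0, -1.2], [0, 0, -0.3], [0, 0, 0]]' --angular '[[0, 0, 0], [0, 0, 0], [0, 0, 0], [0, 0, 0], [0, 0, 0], [0, 0, 0], [0, 0, 0], [0, 0, 0], [0, 0, 0], [0, 0, 0], [0, 0, 0], [0, 0, 0], [0, 0, 0], [0, 0, 0]]'

```text
clock: 23.75
position: [0.5468, -0.395, 0.2626]
ee_rot: [0.51, 3.099, -0.0]
force: [0.5, 0.5, -1.0]
width: 0.232
gripper_force: 40.0
```

```bash
python3 - <<'E'
from h import *
need(.4934,.3487,.258)
E
```

```text
pos [ 0.5468 -0.395   0.2626] tool delta cm [28.87 68.75  0.43] F [ 0.48  0.48 -1.  ] t 23.75 w 0.23164327602469478 g 39.99895066923614
toolx [-0.947  0.32  -0.001] tooly [ 0.32   0.947 -0.   ] toolz [ 8.e-04 -3.e-04 -1.e+00]
level corr (tool rotvec) [-0.0001  0.0009 -0.    ]
```

Request:
carry_out --claw '[0.5, 0.5, 0.5, 0.5, 0.5, 0.5, 0.5, 0.5, 0.5, 0.5, 0.5, 0.5, 0.5, 0.5, 0.5, 0.5, 0.5, 0.5, 0.5, 0.5]' --delta_pos '[[0.4, 1, 0], [0.65, 1.5, 0], [0.84, 2, 0], [0.84, 2, 0], [0.84, 2, 0], [0.84, 2, 0], [0.84, 2, 0], [0.84, 2, 0], [0.84, 2, 0], [0.84, 2, 0], [0.84, 2, 0], [0.84, 2, 0], [0.84, 2, 0], [0.84, 2, 0], [0.84, 2, 0], [0.84, 2, 0], [0.84, 2, 0], [0.84, 2, 0], [0.84, 2, 0], [0.84, 2, 0]]' --angular '[[0, 0, 0], [0, 0, 0], [0, 0, 0], [0, 0, 0], [0, 0, 0], [0, 0, 0], [0, 0, 0], [0, 0, 0], [0, 0, 0], [0, 0, 0], [0, 0, 0], [0, 0, 0], [0, 0, 0], [0, 0, 0], [0, 0, 0], [0, 0, 0], [0, 0, 0], [0, 0, 0], [0, 0, 0], [0, 0, 0]]'

```text
clock: 25.75
position: [0.5153, 0.0238, 0.2617]
ee_rot: [-0.507, -3.099, -0.0]
force: [0.7, -0.2, -1.7]
width: 0.227
gripper_force: 40.0
```

Request:
carry_out --claw '[0.5, 0.5, 0.5, 0.5, 0.5, 0.5, 0.5, 0.5, 0.5, 0.5, 0.5, 0.5, 0.5, 0.5, 0.5, 0.5, 0.5, 0.5]' --delta_pos '[[0.84, 2, 0], [0.84, 2, 0], [0.84, 2, 0], [0.84, 2, 0], [0.84, 2, 0], [0.84, 2, 0], [0.84, 2, 0], [0.84, 2, 0], [0.84, 2, 0], [0.84, 2, 0], [0.84, 2, 0], [0.84, 2, 0], [0.84, 2, 0], [0.8, 1.8, 0], [0.6, 1.5, 0], [0.38, 0.95, 0], [0, 0, 0], [0, 0, 0]]' --angular '[[0, 0, 0], [0, 0, 0], [0, 0, 0], [0, 0, 0], [0, 0, 0], [0, 0, 0], [0, 0, 0], [0, 0, 0], [0, 0, 0], [0, 0, 0], [0, 0, 0], [0, 0, 0], [0, 0, 0], [0, 0, 0], [0, 0, 0], [0, 0, 0], [0, 0, 0], [0, 0, 0]]'

```text
clock: 27.55
position: [0.4934, 0.3481, 0.262]
ee_rot: [0.51, 3.1, -0.001]
force: [0.5, -0.2, -0.8]
width: 0.228
gripper_force: 40.0
```

```bash
python3 - <<'E'
from see import *
need(.4934,.3487,.066)
a=arm.get_image("scene"); p=arm.observe()["position"]
c=(.4934,.3487)
cv2.imwrite("pics/back.png",big(a,160,215,75,75,8,curves=[(proj(a,circ(c,.017,.041)),(255,255,0)),(proj(a,circ(p,.014,p[2]-.059)),(0,255,0)),(proj(a,circ(p,.011,p[2]+.031)),(0,0,255))]))
E
```

```text
pos [0.4934 0.3481 0.262 ] tool delta cm [ 0.02  0.07 19.6 ] F [ 0.5  -0.16 -0.77] t 27.55 w 0.22765933614833292 g 39.998962431373
toolx [-0.947  0.321 -0.   ] tooly [ 0.321  0.947 -0.001] toolz [-0.e+00 -8.e-04 -1.e+00]
level corr (tool rotvec) [-0.0007  0.0002 -0.    ]
```

View pics/back.png

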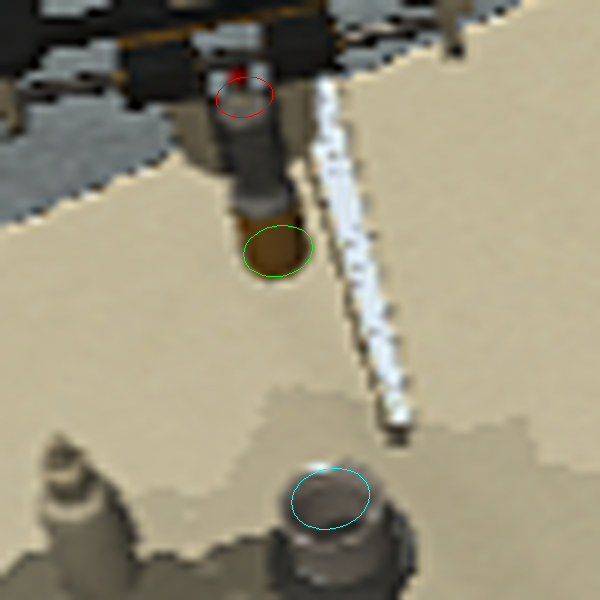

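The rod is out (red tip at about (237,73), above the barrel top at about (242,98)). The empty stand's mouth matches the overlay at about (330,498), so I'll lower the gauge.

Request:
carry_out --claw '[0.5, 0.5, 0.5, 0.5, 0.5, 0.5, 0.5, 0.5, 0.5, 0.5, 0.5, 0.5, 0.5]' --delta_pos '[[0, 0, 0.7], [0, 0, 1.5], [0, 0, 1.7], [0, 0, 1.7], [0, 0, 1.7], [0, 0, 1.7], [0, 0, 1.7], [0, 0, 1.5], [0, 0, 1.2], [0, 0, 0.8], [0, 0, 0.5], [0, 0, 0], [0, 0, 0]]' --angular '[[0, 0, 0], [0, 0, 0], [0, 0, 0], [0, 0, 0], [0, 0, 0], [0, 0, 0], [0, 0, 0], [0, 0, 0], [0, 0, 0], [0, 0, 0], [0, 0, 0], [0, 0, 0], [0, 0, 0]]'

```text
clock: 28.9
position: [0.4935, 0.3491, 0.1156]
ee_rot: [0.51, 3.099, 0.001]
force: [0.2, 0.2, -2.4]
width: 0.23
gripper_force: 40.0
```

Request:
carry_out --claw '[0.5, 0.5, 0.5, 0.5, 0.5, 0.5, 0.5]' --delta_pos '[[0, 0, 0.3], [0, 0, 0.3], [0, 0, 0.3], [0, 0, 0.3], [0, 0, 0.3], [0, 0, 0.3], [0, 0, 0]]' --angular '[[0, 0, 0], [0, 0, 0], [0, 0, 0], [0, 0, 0], [0, 0, 0], [0, 0, 0], [0, 0, 0]]'

```text
clock: 29.6
position: [0.493, 0.3487, 0.0966]
ee_rot: [-0.509, -3.099, 0.001]
force: [0.2, -0.3, -0.2]
width: 0.23
gripper_force: 40.0
```

Mouth below the rim with no side force.

Request:
carry_out --claw '[0.5, 0.5, 0.5, 0.5, 0.5, 0.5, 0.5, 0.5, 0.5]' --delta_pos '[[0, 0, 0.4], [0, 0, 0.4], [0, 0, 0.4], [0, 0, 0.4], [0, 0, 0.4], [0, 0, 0.4], [0, 0, 0.2], [0, 0, 0.1], [0, 0, 0]]' --angular '[[0, 0, 0], [0, 0, 0], [0, 0, 0], [0, 0, 0], [0, 0, 0], [0, 0, 0], [0, 0, 0], [0, 0, 0], [0, 0, 0]]'

```text
clock: 30.5
position: [0.4932, 0.3489, 0.07]
ee_rot: [-0.51, -3.1, 0.0]
force: [0.3, 0.2, -0.9]
width: 0.225
gripper_force: 40.0
```

Request:
carry_out --claw '[0.5, 0.5, 0.5, 0.5, 0.5]' --delta_pos '[[0, 0, 0.1], [0, 0, 0.1], [0, 0, 0.1], [0, 0, 0], [0, 0, 0]]' --angular '[[0, 0, 0], [0, 0, 0], [0, 0, 0], [0, 0, 0], [0, 0, 0]]'

```text
clock: 31.0
position: [0.4932, 0.3489, 0.0672]
ee_rot: [-0.51, -3.1, -0.0]
force: [0.5, -1.0, -0.5]
width: 0.228
gripper_force: 40.0
```

Request:
carry_out --claw '[0.5, 0.5, 0.5, 0.5, 0.5]' --delta_pos '[[0, 0, 0.08], [0, 0, 0.08], [0, 0, 0], [0, 0, 0], [0, 0, 0]]' --angular '[[0, 0, 0], [0, 0, 0], [0, 0, 0], [0, 0, 0], [0, 0, 0]]'

```text
clock: 31.5
position: [0.4936, 0.349, 0.0669]
ee_rot: [0.51, 3.099, 0.001]
force: [-2.6, -2.4, 12.5]
width: 0.227
gripper_force: 40.0
```

Seated on the floor. I'll ease off 1 mm and open gently.

Request:
carry_out --claw '[0.5, 0.5, 2.6, 3, 3.6, 4.4, 5.2, 6, 6, 6, 6, 6]' --delta_pos '[[0, 0, -0.1], [0, 0, 0], [0, 0, 0], [0, 0, 0], [0, 0, 0], [0, 0, 0], [0, 0, 0], [0, 0, 0], [0, 0, 0], [0, 0, 0], [0, 0, 0], [0, 0, 0]]' --angular '[[0, 0, 0], [0, 0, 0], [0, 0, 0], [0, 0, 0], [0, 0, 0], [0, 0, 0], [0, 0, 0], [0, 0, 0], [0, 0, 0], [0, 0, 0], [0, 0, 0], [0, 0, 0]]'

```text
clock: 32.7
position: [0.4932, 0.3489, 0.0665]
ee_rot: [0.51, 3.1, -0.0]
force: [0.2, -0.1, 0.4]
width: 0.655
gripper_force: 0.0
```

Request:
carry_out --claw '[6, 6, 6, 6, 6, 6, 6, 6, 6, 6, 6, 6, 6, 6]' --delta_pos '[[0, 0, -0.5], [0, 0, -1], [0, 0, -1.5], [0, 0, -1.5], [0, 0, -1.5], [0, 0, -1.5], [0, 0, -1.5], [0, 0, -1.5], [0, 0, -1.5], [0, 0, -1.5], [0, 0, -1.5], [0, 0, -1], [0, 0, 0], [0, 0, 0]]' --angular '[[0, 0, 0], [0, 0, 0], [0, 0, 0], [0, 0, 0], [0, 0, 0], [0, 0, 0], [0, 0, 0], [0, 0, 0], [0, 0, 0], [0, 0, 0], [0, 0, 0], [0, 0, 0], [0, 0, 0], [0, 0, 0]]'

```text
clock: 34.1
position: [0.4931, 0.3488, 0.2265]
ee_rot: [0.51, 3.1, 0.0]
force: [-0.2, 0.5, -0.3]
width: 0.649
gripper_force: 0.0
```

```bash
python3 - <<'E'
from see import *
a=arm.get_image("scene"); c=(.4934,.3489); print(arm.observe()["clock"],arm.observe()["width"])
cv2.imwrite("pics/end.png",big(a,155,225,75,75,8,curves=[(proj(a,circ(c,.011,.098)),(0,0,255))]))
E
```

```text
34.15 0.6547004886431994
```

View pics/end.png

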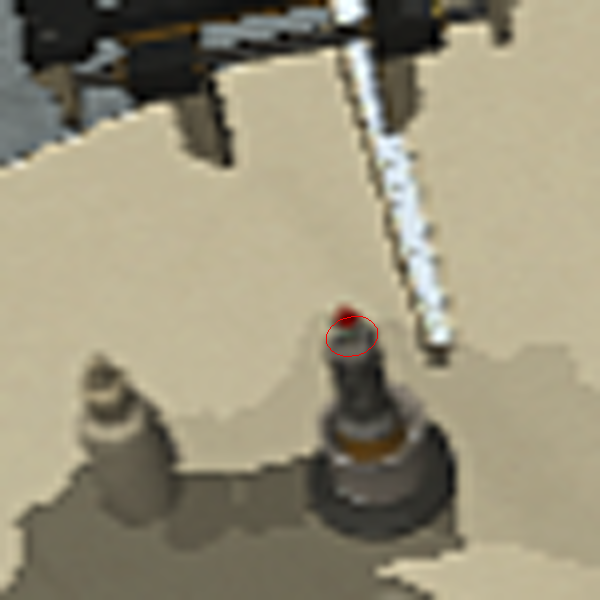

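The gauge stands upright and fully down in its stand. Its barrel top is at about (350,337), on the overlay, and the red tip is raised at about (346,315). The bottle stands at (130,440) and the gripper is clear.

```bash
python3 -c "
from cell import arm
print(arm.sign_off())"
```

```text
the job is handed in; nothing more can be done
None
```

I pressed the gauge on the valve at about 12 N for over 2 s and put it back upright in its stand with the rod out. The job is handed in at about 34 s; sign-off returned no verdict.

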